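Push the blue-banded eyepiece tube home in its V-groove cradle

ROBOT

A 7-joint arm with a two-finger parallel gripper is mounted at the origin on the work surface. World frame = base frame: x ahead of the robot, y to its left, z up, the work surface at z = 0. Lengths are in m, angles in rad, forces in N, time in s.
With the tool pointing down it reaches from about 0.4 to 0.85 m from the base axis. Payload 4.5 kg.
Tool frame: the origin (TCP) lies midway between the tips of the shut fingers; the grasp point (between the pads) lies 19 mm behind it (hold_point_z is the distance from the TCP to the grasp point, in m); z points along the fingers, y is the line along which they close (so a half turn about z gives the same grasp; the last joint's range is limited). The gripper opens to 88 mm and grips with 3 to 60 N. Pads are 18 mm wide; open, the fingers measure 123 mm over their backs; the gripper's body (75 mm by 187 mm) begins 45 mm behind the grasp point.
Start: joints at [1.161, 0.689, -0.195, 1.565, 0.157, 0.902, -0.215], TCP at [0.268, -0.564, 0.239] pointing down, gripper open.
Joint ranges: [-3.01, 3.01], [-0.46, 2.08], [-1.47, 1.51], [0.13, 2.56], [-1, 4.14], [0.04, 2.09], [-2.66, 2.66]. Speed limits (rad/s): [2.57, 2.57, 3.14, 3.14, 3.14, 3.14, 3.14].

INTERFACE

Orientations are given as [roll, pitch, yaw] about the fixed x, y, z axes, in that order (R = Rz(yaw) Ry(pitch) Rx(roll)).
In Python, from rig import state, capture, camera_info, finish_job, hold_point_z gives the robot as it stands. The module is installed in compiled form; this text tells all that it offers.
- The arm moves only by the shell command python3 -m creep 'ROWS' [FORCE]. ROWS is JSON, a list that holds one entry, the list of rows, each a list of 7 numbers: the shift along the tool's x, y, z normalised to -1 to 1, where 1 is 80 mm, then the turn, a rotation vector about the tool's x, y, z normalised to -1 to 1, where 1 is 180 degrees, then the opening, from -1 (shut) to 1 (fully open). A call has 1 to 10 rows; each row is the pose to reach, as a shift and turn from the pose commanded when the call began, along the tool's axes at that moment, turning the shorter way round; what a row does not reach only later rows make up. A row lasts 1/10 s, in which the tool goes at most 50 mm and 8.59 degrees, less where a joint would pass 70% of its speed; a pose out of reach is approached as far as the arm can. A call with a number of a shift or a turn outside -1 to 1 is refused whole. A call with a gripper value outside its range is refused whole. The fingers move at their own pace and stop on an object; FORCE is the grip in N (left out, the last holds). Time passes only in rows, so rows that repeat a pose let the fingers close. It gives the time, the measured TCP pose, the force, the opening and the grip force at its end, in the units of the state.
- state(): the state, without advancing time (a new reading comes with each control period).
- capture(name): name is "scene" or "top" or "wrist"; returns (picture, depth): 480x640x3 uint8, red, green, blue; 480x640 float32, m along the optical axis (not along the pixel's ray), 0 where there is no reading.
- camera_info(name): a dict with "camera_matrix" (3x3 intrinsics, pixels), "T" (4x4, takes a point from camera to world coordinates). Camera axes: x right, y down, z forward; pixel columns grow to the right and rows downward; lengths in m; the calibration is good to about 2 mm. A picture is of the moment at which its call begins: read the wrist's pose just before it. camera_info takes no time and is no camera call; for the wrist camera it gives the pose at the moment of the call.
- finish_job(): hands the job in; it is judged then, once.
The state is a dict: "clock": time; "joint_positions": joint angles; "joint_vel": joint speeds; "joint_efforts": joint torques, N m; "position": TCP position; "tcp_rot": TCP orientation; "force": force on the tool from outside, world axes, zero at the start; "wrist_torque": the same for the moment, N m; "finger_gap": opening from 0.0 (shut) to 1.0 (fully open); "gripper_force": force on a finger pad.
Only numpy, scipy, OpenCV 4.12 (cv2) and the standard library are available. Lean on these libraries where they do the work, as an engineer would, in place of code of your own. Each camera call takes 0.05 s, during which the arm holds its last target. There are 200 camera calls.

TASK

On the microscope service bench two capped eyepiece tubes lie in V-groove checking cradles. Gently push the blue-banded tube along its groove until it rests against the brass stop pin at the groove's end, keeping it lying in the groove all the way; leave the orange-banded tube where it is.

Things in the scene. Friction and masses are not known exactly. Their poses are not given: they have to be found in the camera images.
- tube_blue: The tube to push: black cylinder 30 mm in diameter, 90 mm long, flat closed steel ends, wide blue band round its middle, about 0.15 kg. It lies loose in a V-groove, axis 35 mm and top 50 mm above the table. Origin at its centre; x axis along its length, towards the stop pin. Sliding it takes about 0.5 to 2 N. At the start 60 to 110 mm are free between it and the pin.
- stop_pin: Fixed upright brass dowel in the blue tube's groove, 10 mm in diameter. Origin on its axis at the groove's bottom, 14 mm above the table; its top is 64 mm above the table. Its x axis is level and points along the groove, away from the tube; when the tube is home its centre lies 50 mm before the pin's axis on this line.
- cradle_blue: The blue tube's cradle, fixed to the table: grey and aluminium, 240 mm long, 70 mm wide. Origin at the centre of its underside; x axis along the groove to the pin, which stands at x = 100 mm. The 90-degree groove is 28 mm wide and 14 mm deep and runs the full length, open at both ends; its flat rims are 28 mm above the table, below the tube's axis.
- tube_orange: The other tube, of the same size but with an orange band, lying in a second cradle of the same kind (with its own pin) beside the first. Origin at its centre, x axis along its length. To be left alone.

How it is judged:
On the way:
1. the blue tube touches the stop pin while lying in the groove (contact force between tube_blue and stop_pin above 0.2 N and angle between the x axis of tube_blue and the x axis of stop_pin, either way round below 0.175 rad).
At the end, for the whole second after the job is handed in: The blue tube has touched the stop pin and lies at rest in its groove (within 10 mm sideways and in height, 10 degrees), its front end no more than 10 mm from the pin; the orange tube lies within 15 mm of where it was (x of tube_blue in the frame of stop_pin between -0.06 and -0.04 m and y of tube_blue in the frame of stop_pin between -0.01 and 0.01 m and height (world z) of tube_blue below 0.045 m and angle between the x axis of tube_blue and the x axis of stop_pin, either way round below 0.175 rad and linear speed of tube_blue below 0.01 m/s and distance of tube_orange from where it was at the start of the episode below 0.015 m).
It fails at once if the blue tube is pressed or knocked against the stop pin with more than 30 N (contact force between tube_blue and stop_pin above 30 N).
It fails at once if the blue tube is lifted out of the groove (its centre more than 20 mm higher than it lay) (height (world z) of tube_blue above 0.055 m).
It fails at once if the orange tube is moved by more than 15 mm (distance of tube_orange from where it was at the start of the episode above 0.015 m).
It also fails if it takes over 32 s, if anything falls off the work surface, if the arm or the gripper's body presses on something with over 40 N, if the wrist force passes 120 N, or if a joint passes its speed limit or range.

## Working session

There is one attempt and no reset: what is moved stays moved. The work goes in short steps, Python scripts to look and compute and a shell command to move; the robot and the scene stay as the last step left them, time stands still between calls to the robot, and variables do not carry over. Pictures are saved under pics/ and viewed, at most 10 in all, crops included, and the job is handed in when it is done.

```bash
mkdir -p pics
python3 - <<'E'
from rig import *
import cv2
s=state();print(s['clock'],s['position'],s['tcp_rot'],s['finger_gap'],s['force'])
import numpy as np
np.set_printoptions(precision=3,suppress=True)
for n in("top","scene"):
    p,d=capture(n);cv2.imwrite(f"pics/{n}0.png",p[:,:,::-1]);np.savez(f"{n}0.npz",p=p,d=d)
    c=camera_info(n);print(c['camera_matrix'],c['T'])
E
```

```text
0.0 [ 0.26806167 -0.56389738  0.23790917] [-3.13976959e+00  1.22084834e-04  4.43904992e-01] 0.9960315971272209 [-0.02742839  0.04056344  0.34939939]
[[433.13    0.    319.674]
 [  0.    433.13  231.877]
 [  0.      0.      1.   ]] [[-0.207 -0.953  0.222  0.486]
 [-0.978  0.203 -0.042  0.004]
 [-0.005 -0.226 -0.974  0.702]
 [ 0.     0.     0.     1.   ]]
[[464.589   0.    319.697]
 [  0.    464.589 242.305]
 [  0.      0.      1.   ]] [[-0.149  0.528 -0.836  1.175]
 [ 0.989  0.091 -0.119  0.075]
 [ 0.014 -0.844 -0.536  0.405]
 [ 0.     0.     0.     1.   ]]
```

View pics/top0.png

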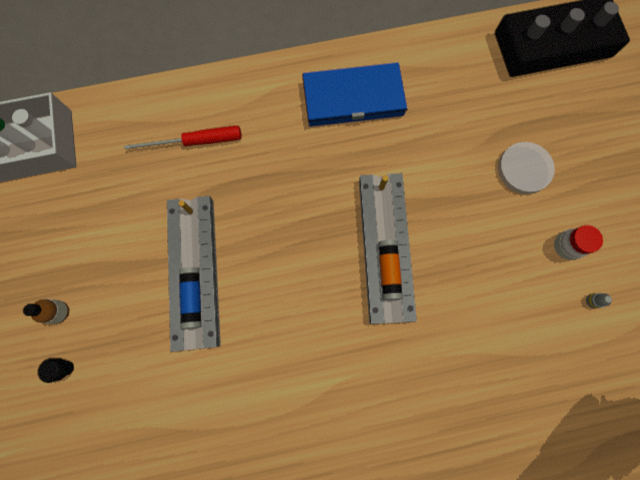

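View pics/scene0.png

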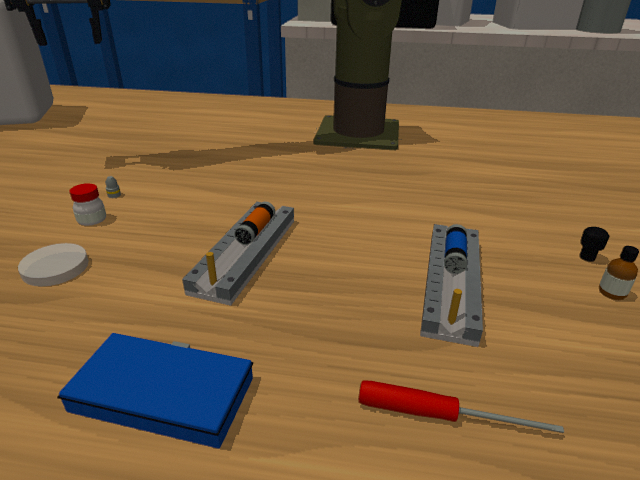

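The top view shows the blue tube at about (190,298) with its pin at (185,207), and the orange tube at (390,270). The blue tube must go up-image, away from the robot. Next I'll measure these.

```bash
cat > h.py <<'E'
import numpy as np,cv2
from rig import *
np.set_printoptions(precision=4,suppress=True)
def ray(c,u,v,z):
    K,T=c['camera_matrix'],c['T'];d=T[:3,:3]@np.linalg.solve(K,[u,v,1]);o=T[:3,3];return o+d*(z-o[2])/d[2]
def pts(c,d,m):
    v,u=np.nonzero(m&(d>0));Z=d[v,u];q=np.linalg.solve(c['camera_matrix'],np.stack([u,v,np.ones_like(u)]))*Z
    return (c['T'][:3,:3]@q).T+c['T'][:3,3]
E
python3 - <<'E'
from h import *
c=camera_info("top");z=np.load("top0.npz");p,d=z['p'],z['d']
h=cv2.cvtColor(p,cv2.COLOR_RGB2HSV);H,S,V=cv2.split(h)
reg=np.zeros(H.shape,bool);reg[190:355,160:222]=1
b=reg&(H>100)&(H<130)&(S>120)&(V>60)
P=pts(c,d,b);print("band",len(P),P.mean(0),P.min(0),P.max(0))
top=P[P[:,2]>0.046];print("top line",top.mean(0))
reg2=np.zeros(H.shape,bool);reg2[198:217,176:196]=1
pm=reg2&(H>12)&(H<32)&(S>110)
Q=pts(c,d,pm);print("pin",len(Q),Q.mean(0),Q[:,2].max(),Q[Q[:,2]>.055].mean(0))
# whole cradle+tube points
A=pts(c,d,reg);A=A[A[:,2]>0.02]
rim=A[(A[:,2]>.024)&(A[:,2]<.031)];r=cv2.minAreaRect(rim[:,:2].astype(np.float32));print("rim rect",r);print(cv2.boxPoints(r))
t=A[(A[:,2]>.036)]
ax=np.linalg.svd(rim[:,:2]-rim[:,:2].mean(0))[2][0];ax*=np.sign(ax[0]);n=np.array([-ax[1],ax[0]])
cen=np.array(r[0]);print("axis",ax,np.degrees(np.arctan2(ax[1],ax[0])))
for nm,X in(("tube",t),("band",P),("pin",Q)):
    X=X[:,:2]-cen;print(nm,np.percentile(X@ax,[1,50,99]),np.percentile(X@n,[1,50,99]))
print(state()['position'])
E
```

```text
band 629 [0.5775 0.1875 0.0468] [0.5535 0.1733 0.0345] [0.6015 0.2047 0.0525]
top line [0.5779 0.1899 0.0488]
pin 105 [0.7244 0.1758 0.0389] 0.06511688551583428 [0.7198 0.1748 0.0623]
rim rect ((0.6219066381454468, 0.1861148327589035), (0.07089313119649887, 0.24031676352024078), 83.98868560791016)
[[0.4987 0.1634]
 [0.7377 0.1383]
 [0.7451 0.2088]
 [0.5061 0.234 ]]
axis [ 0.9949 -0.1011] -5.803771819287005
tube [-0.0882 -0.0421  0.1012] [-0.015  -0.0031  0.0144]
band [-0.0673 -0.0442 -0.021 ] [-0.015  -0.0037  0.0123]
pin [0.0945 0.0979 0.1301] [-0.0058 -0.0018  0.0256]
[ 0.2681 -0.564   0.238 ]
```

The cradle measures 240 x 71 mm, which matches the given size, and its axis sits at -6°. The tube's rear end is at (0.533, 0.195), and about 94 mm is free to the pin. I'll turn the tool to line up with the groove, shut the fingers and start travelling.

```bash
python3 -m creep '[[[0,0,0,0,0,0.175,-1],[0,0,0,0,0,0.175,-1],[0,0,0,0,0,0.175,-1],[0,0,0,0,0,0.175,-1],[0,0,0,0,0,0.175,-1]]]' 20
python3 -m creep '[[[0.9,-0.9,0,0,0,0,-1],[0.9,-0.9,0,0,0,0,-1],[0.9,-0.9,0,0,0,0,-1]]]'
python3 -m creep '[[[0.77,-0.9,0,0,0,0,-1],[0.77,-0.9,0,0,0,0,-1],[0.77,-0.9,0,0,0,0,-1]]]'
python3 -m creep '[[[0,-1,0,0,0,0,-1],[0,-1,0,0,0,0,-1],[0,-1,0,0,0,0,-1]]]'
```

```text
clock: 0.6
position: [0.2684, -0.5641, 0.2383]
tcp_rot: [-3.141, 0.001, -0.106]
force: [-0.4, -0.0, -0.4]
finger_gap: 0.571
gripper_force: 0.0
clock: 0.9
position: [0.3559, -0.4938, 0.2384]
tcp_rot: [-3.136, -0.005, -0.091]
force: [-0.1, -0.9, 0.2]
finger_gap: 0.298
gripper_force: 0.0
clock: 1.2
position: [0.4235, -0.4283, 0.2384]
tcp_rot: [-3.136, -0.004, -0.091]
force: [1.0, -0.2, 1.1]
finger_gap: 0.021
gripper_force: 0.0
clock: 1.5
position: [0.4259, -0.3507, 0.2385]
tcp_rot: [-3.137, 0.001, -0.096]
force: [0.2, 0.2, -0.0]
finger_gap: 0.007
gripper_force: 0.0
```

```bash
for i in 1; do
python3 -m creep '[[[0,-1,0,0,0,0,-1],[0,-1,0,0,0,0,-1]]]'
python3 -m creep '[[[0,-1,0,0,0,0,-1],[0,-1,0,0,0,0,-1]]]'
python3 -m creep '[[[0,-1,0,0,0,0,-1],[0,-1,0,0,0,0,-1]]]'
python3 -m creep '[[[0,-1,0,0,0,0,-1],[0,-1,0,0,0,0,-1]]]'
python3 -m creep '[[[0,-1,0,0,0,0,-1],[0,-1,0,0,0,0,-1]]]'
python3 -m creep '[[[0,-1,0,0,0,0,-1],[0,-1,0,0,0,0,-1]]]'
python3 -m creep '[[[0,-0.8,0.8,0,0,0,-1],[0,-0.8,0.8,0,0,0,-1],[0,-0.8,0.8,0,0,0,-1],[0,-0.8,0.8,0,0,0,-1]]]'; done | tail -12
python3 - <<'E'
from h import *
print(camera_info("wrist")['T'])
p,d=capture("wrist");cv2.imwrite("pics/w1.png",p[:,:,::-1])
cen=np.array([.6219,.1861]);a=np.radians(-6);ax=np.array([np.cos(a),np.sin(a)]);n=np.array([-ax[1],ax[0]])
x=np.array(state()['position']);print(x,(x[:2]-cen)@ax,(x[:2]-cen)@n)
c=camera_info("wrist");H,S,V=cv2.split(cv2.cvtColor(p,cv2.COLOR_RGB2HSV))
P=pts(c,d,(H>100)&(H<130)&(S>120)&(V>50));P=P[(P[:,2]>.03)&(P[:,0]<.65)]
print(len(P),np.percentile((P[:,:2]-cen)@ax,[1,50,99]),np.percentile((P[:,:2]-cen)@n,[1,50,99]),P[:,2].max())
E
```

```text
clock: 2.7
position: [0.4767, 0.1244, 0.2388]
tcp_rot: [-3.14, -0.001, -0.101]
force: [0.5, 0.1, 0.7]
finger_gap: 0.006
gripper_force: 0.0
clock: 3.1
position: [0.4827, 0.1843, 0.1741]
tcp_rot: [3.14, 0.001, -0.104]
force: [0.5, -1.4, 0.4]
finger_gap: 0.002
gripper_force: 0.0
[[-0.1031 -0.9584 -0.2661  0.5507]
 [-0.9947  0.0999  0.0254  0.1773]
 [ 0.0023  0.2673 -0.9636  0.3207]
 [ 0.      0.      0.      1.    ]]
[0.4832 0.1835 0.1748] -0.13765260622502262 -0.017111360470148468
2819 [-0.0681 -0.0442 -0.0221] [-0.0172 -0.0034  0.0113] 0.05442388237486889
```

View pics/w1.png

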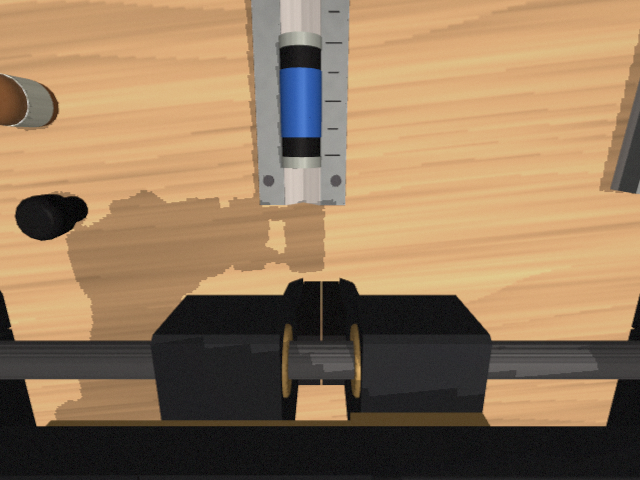

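The wrist view shows the tube's axis near column 301 and the fingers at column 321, so the fingers are about 14 mm to the right. I'll correct sideways and go down to z = 0.034.

```bash
python3 -m creep '[[[0,-0.175,0.9,0,0,0,-1],[0,-0.175,0.9,0,0,0,-1],[0,-0.175,0.9,0,0,0,-1]]]'
python3 -m creep '[[[0,0,0.4,0,0,0,-1],[0,0,0.86,0,0,0,-1],[0,0,0.86,0,0,0,-1],[0,0,0.86,0,0,0,-1],[0,0,0.86,0,0,0,-1]]]'
python3 - <<'E'
from h import *
cen=np.array([.6219,.1861]);a=np.radians(-6);ax=np.array([np.cos(a),np.sin(a)]);n=np.array([-ax[1],ax[0]])
x=np.array(state()['position']);print(x,(x[:2]-cen)@ax,(x[:2]-cen)@n)
E
```

```text
clock: 3.45
position: [0.4833, 0.1972, 0.1014]
tcp_rot: [3.139, 0.003, -0.107]
force: [1.2, -1.0, 0.2]
finger_gap: 0.002
gripper_force: 0.0
clock: 3.95
position: [0.4856, 0.1988, 0.0363]
tcp_rot: [-3.14, -0.003, -0.107]
force: [0.0, -0.4, -0.2]
finger_gap: 0.003
gripper_force: 0.0
[0.4856 0.1988 0.0363] -0.13685489170301732 -0.0015707902704750012
```

```bash
python3 -m creep '[[[0.1,0,0,0,0,0,-1],[0.2,0,0,0,0,0,-1],[0.3,0,0,0,0,0,-1],[0.35,0,0,0,0,0,-1],[0.4,0,0,0,0,0,-1],[0.43,0,0,0,0,0,-1],[0.46,0,0,0,0,0,-1],[0.49,0,0,0,0,0,-1],[0.52,0,0,0,0,0,-1],[0.55,0,0,0,0,0,-1]]]'
python3 -m creep '[[[0.03,0,0,0,0,0,-1],[0.06,0,0,0,0,0,-1],[0.09,0,0,0,0,0,-1],[0.12,0,0,0,0,0,-1],[0.15,0,0,0,0,0,-1],[0.18,0,0,0,0,0,-1],[0.21,0,0,0,0,0,-1],[0.24,0,0,0,0,0,-1],[0.27,0,0,0,0,0,-1],[0.3,0,0,0,0,0,-1]]]'
python3 - <<'E'
from h import *
cen=np.array([.6219,.1861]);a=np.radians(-6);ax=np.array([np.cos(a),np.sin(a)]);n=np.array([-ax[1],ax[0]])
x=np.array(state()['position']);print(x,(x[:2]-cen)@ax,(x[:2]-cen)@n)
p,d=capture("wrist");cv2.imwrite("pics/w2.png",p[:,:,::-1])
c=camera_info("wrist");H,S,V=cv2.split(cv2.cvtColor(p,cv2.COLOR_RGB2HSV))
P=pts(c,d,(H>100)&(H<130)&(S>120)&(V>50));P=P[(P[:,2]>.03)&(P[:,0]<.7)]
print(len(P),np.percentile((P[:,:2]-cen)@ax,[1,50,99]),np.percentile((P[:,:2]-cen)@n,[1,50,99]),P[:,2].max())
E
```

```text
clock: 4.95
position: [0.5275, 0.1943, 0.0338]
tcp_rot: [3.141, 0.001, -0.106]
force: [-0.1, -0.3, -0.1]
finger_gap: 0.005
gripper_force: 0.3
clock: 5.95
position: [0.5517, 0.1918, 0.0339]
tcp_rot: [3.141, 0.0, -0.106]
force: [-0.9, 0.1, -0.1]
finger_gap: 0.001
gripper_force: 0.3
[0.5517 0.1918 0.0339] -0.07038263037909498 -0.00170337554222993
9919 [-0.0373 -0.013   0.0081] [-0.0162 -0.0018  0.0125] 0.05335503336117331
```

View pics/w2.png

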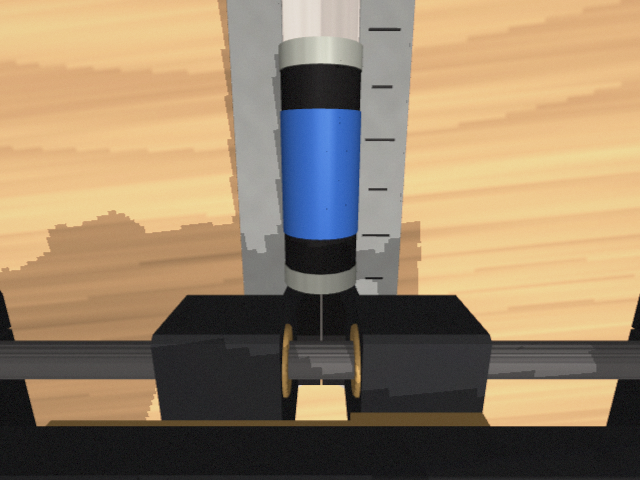

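The fingers are centred on the tube's rear face at about (321,285), and the tube is sliding straight in the groove with about 64 mm to go.

```bash
python3 -m creep '[[[0.05,0,0,0,0,0,-1],[0.1,0,0,0,0,0,-1],[0.15,0,0,0,0,0,-1],[0.2,0,0,0,0,0,-1],[0.25,0,0,0,0,0,-1],[0.3,0,0,0,0,0,-1],[0.35,0,0,0,0,0,-1],[0.4,0,0,0,0,0,-1],[0.45,0,0,0,0,0,-1],[0.5,0,0,0,0,0,-1]]]'
python3 -m creep '[[[0.02,0,0,0,0,0,-1],[0.04,0,0,0,0,0,-1],[0.06,0,0,0,0,0,-1],[0.08,0,0,0,0,0,-1],[0.1,0,0,0,0,0,-1],[0.12,0,0,0,0,0,-1],[0.14,0,0,0,0,0,-1],[0.16,0,0,0,0,0,-1],[0.18,0,0,0,0,0,-1],[0.2,0,0,0,0,0,-1]]]'
python3 - <<'E'
from h import *
cen=np.array([.6219,.1861]);a=np.radians(-6);ax=np.array([np.cos(a),np.sin(a)]);n=np.array([-ax[1],ax[0]])
x=np.array(state()['position']);print(x,(x[:2]-cen)@ax,(x[:2]-cen)@n)
p,d=capture("wrist");cv2.imwrite("pics/w3.png",p[:,:,::-1])
E
```

```text
clock: 7.0
position: [0.5916, 0.1875, 0.0339]
tcp_rot: [3.141, 0.0, -0.106]
force: [-1.0, 0.2, 0.1]
finger_gap: 0.008
gripper_force: 0.3
clock: 8.0
position: [0.6074, 0.1858, 0.0339]
tcp_rot: [3.141, 0.0, -0.106]
force: [-0.4, -0.8, -0.2]
finger_gap: 0.004
gripper_force: 0.3
[0.6074 0.1858 0.0339] -0.014432924488723048 -0.0018015354381415395
```

View pics/w3.png

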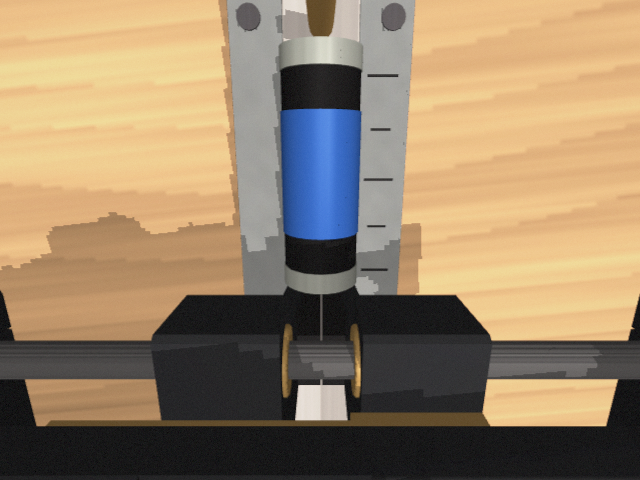

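The pin, at about (321,15), is just ahead of the tube's front end, with roughly 8 mm left. I'll creep forward in short calls at 4–5 mm/s and watch the force.

```bash
python3 -m creep '[[[0.01,0,0,0,0,0,-1],[0.02,0,0,0,0,0,-1],[0.03,0,0,0,0,0,-1],[0.04,0,0,0,0,0,-1],[0.05,0,0,0,0,0,-1],[0.055,0,0,0,0,0,-1],[0.06,0,0,0,0,0,-1]]]' | head -4
python3 -m creep '[[[0.005,0,0,0,0,0,-1],[0.01,0,0,0,0,0,-1],[0.015,0,0,0,0,0,-1],[0.02,0,0,0,0,0,-1]]]' | head -4
```

```text
clock: 8.75
position: [0.612, 0.1854, 0.0339]
tcp_rot: [3.142, 0.0, -0.106]
force: [-1.2, -0.3, -0.1]
clock: 9.15
position: [0.6137, 0.1852, 0.0339]
tcp_rot: [3.142, -0.0, -0.106]
force: [-1.7, -0.5, -0.6]
```

```bash
python3 -m creep '[[[0.005,0,0,0,0,0,-1],[0.01,0,0,0,0,0,-1],[0.015,0,0,0,0,0,-1]]]' | head -4
python3 -m creep '[[[0.005,0,0,0,0,0,-1],[0.01,0,0,0,0,0,-1]]]' | head -4
```

```text
clock: 9.45
position: [0.6143, 0.1851, 0.0339]
tcp_rot: [3.141, 0.001, -0.106]
force: [-2.8, 0.4, 1.5]
clock: 9.65
position: [0.6143, 0.1851, 0.0338]
tcp_rot: [3.141, 0.003, -0.106]
force: [-5.1, 0.0, 2.9]
```

The tube stopped moving at the expected place and the force climbed to 5 N, so it is touching the pin. I'll back off and check.

```bash
python3 -m creep '[[[-0.05,0,0,0,0,0,-1],[-0.15,0,0,0,0,0,-1],[-0.4,0,0,0,0,0,-1],[-0.6,0,0,0,0,0,-1],[-0.6,0,0,0,0,0,-1],[-0.6,0,0,0,0,0,-1],[-0.6,0,0,0,0,0,-1]]]' | head -4
python3 - <<'E'
from h import *
cen=np.array([.6219,.1861]);a=np.radians(-6);ax=np.array([np.cos(a),np.sin(a)]);n=np.array([-ax[1],ax[0]])
p,d=capture("wrist");cv2.imwrite("pics/w4.png",p[:,:,::-1])
c=camera_info("wrist");H,S,V=cv2.split(cv2.cvtColor(p,cv2.COLOR_RGB2HSV))
P=pts(c,d,(H>100)&(H<130)&(S>120)&(V>50));P=P[(P[:,2]>.03)&(P[:,0]<.75)]
print(np.percentile((P[:,:2]-cen)@ax,[1,50,99]),np.percentile((P[:,:2]-cen)@n,[1,50,99]),P[:,2].max())
E
```

```text
clock: 10.35
position: [0.5695, 0.1899, 0.0342]
tcp_rot: [-3.141, -0.002, -0.107]
force: [-0.2, 0.0, 0.2]
[0.0246 0.0425 0.0589] [-0.0165 -0.0019  0.0123] 0.05326049871138275
```

View pics/w4.png

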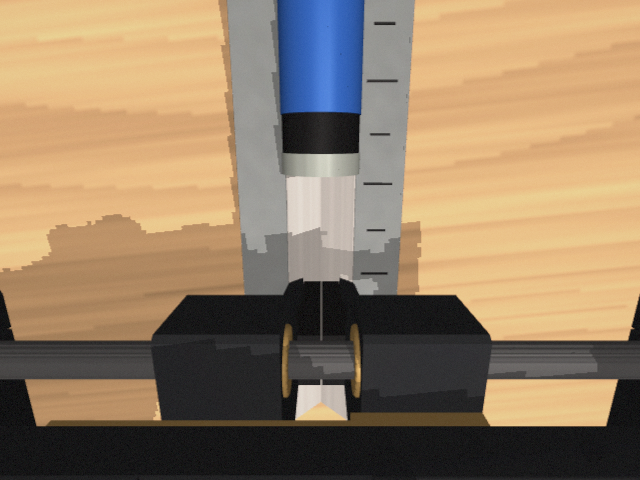

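The tube lies straight in the groove with its rear end at about (320,165). The band's rear edge puts the tube's centre about 2 mm from the nominal home position, within calibration error, so I'll hand the job in.

```bash
python3 -c "from rig import *;print(finish_job())"
```

```text
the job is handed in; nothing more can be done
None
```

The blue tube was pushed along its groove until it pressed on the stop pin at about 5 N, and it still lay straight in the groove after the arm backed off; the arm never went near the orange tube, and the job is handed in (no verdict was returned).

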